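# Load a sleeve under the spring flap of a clamp

### The job

Load the metal sleeve into the spring clamp by pushing alone: with one fingertip press the long treadle beside the lane down and keep it down so that the flap stands open, and meanwhile with the other fingertip push the sleeve along its lane, under the flap, fully home against the end stop. Then let go, so that the flap closes onto the sleeve and holds it. Do not lift the sleeve out of its lane, and leave the other things lying about where they are.

Things in the scene. Friction and masses are not known exactly. Their poses are not given: they have to be found in the camera images.
- clamp: Spring clamp: grey base 212 x 68 mm, 8 mm thick, fixed to the bench. Origin: on the bench under the lane's centre line, at the flap's front edge; x along the lane in the pushing direction (away from the robot), y left, z up. Base x -146 to 66, y -40 to 28. Lane floor z = 8; rails' inner faces y = +-12.5, tops z = 15. Hinge line along x at y = -30, z = 18, in blocks 28 high at x -146 to -136 and 53 to 63.
- lane_end (a point): Middle of the face of the dark end stop that closes the lane, at clamp x = 52, y = 0, z = 19 mm; the stop is 34 mm wide, its top at z = 30.
- flap: Flap and treadle, one rigid piece turning on the hinge; origin on the hinge line at clamp x = 0. Shut, its axes are parallel to the clamp's; opening turns it about +x (flap's left edge rises), up to 1.1 rad. A spring shuts it (0.09 N m shut, 0.20 N m at 1.1). From about 0.55 rad up the sleeve passes freely beneath; resting on the sleeve it stands at about 0.46 rad.
- flap_edge (a point): Middle of the flap's free left edge. The flap is a light steel plate, 48 mm along the lane (clamp x 0 to 48) and 46 mm wide; shut, it lies level across the lane (clamp y -30 to 16), its underside 16.5 mm above the bench, too low for the sleeve.
- treadle_mid (a point): Middle of the treadle's upper face, 24 mm from the hinge line. The treadle is a dark ribbed plate along the lane's right side in front of the flap (clamp x -134 to -6), 3 mm thick, 44 mm out from the hinge line; pressing it down opens the flap. Flap shut: it slopes up to the right at 0.95 rad, edge at clamp y = -56, z = 54. Flap at 0.95 rad: it is level, top at z = 19.5, out to y = -74.
- sleeve_center (a point): Centre of the sleeve, a plain light-metal tube lying in the lane in front of the flap: 22 mm diameter, 80 mm long, 0.15 to 0.29 kg. Own y along its length (may point either way). In the lane its centre is at z = 19 mm, its top at 30. Home against the end stop its centre is at clamp x = 12, and its near end still stands 28 mm out in front of the flap.
- spark_plug: Bystander: spark plug lying left of the clamp, 21x71x20 mm. Origin: centre of its underside.
- tape: Bystander: small roll of black tape lying flat left of the clamp, 43 mm across, 19 mm high. Origin: centre of its underside.
- bolt: Bystander: hexagon bolt lying to the right of the clamp's far end, 45 mm long, 19 mm across. Origin: centre of its underside.
- dropper: Bystander: small brown dropper bottle standing beyond the vice, 33 mm across, 102 mm high. Origin: centre of its underside.
Mind the look-alikes: they are no part of the job. Leave any yellow look-alike of the part that bears sleeve_center alone.

How it is judged:
By the outcome, as a careful person would: the job done as asked, in the order asked, and still so for the second after the job is handed in, with the robot touching nothing.
It also fails if it takes over 45 s, if anything falls off the work surface, if the arm or the gripper's body presses on something with over 40 N, if the wrist force passes 120 N, or if a joint passes its speed limit or range.

### The arm

A 6-joint arm with a two-finger parallel gripper is mounted at the origin on a cart in front of the work surface, level with it; the furniture and walls round the work are solid. World frame = base frame: x ahead of the robot, y to its left, z up, the work surface at z = 0. Lengths are in m, angles in rad, forces in N, time in s.
With the tool pointing down it reaches from about 0.35 to 0.775 m from the base axis. Payload 7.3 kg.
Tool frame: the origin (TCP) lies on the centre line of the jaws, within the pads' length; the fingertips stand 17 mm ahead of it and the grasp point (between the pads) lies 2 mm behind it (robot.tcp_to_tips is the distance from the TCP to the fingertips, in m); z points along the fingers, y is the line along which they close (so a half turn about z gives the same grasp; the last joint's range is limited). The gripper opens to 92 mm and grips with 3 to 60 N. Pads are 19 mm wide; open, the fingers measure 130 mm over their backs; the gripper's body (75 mm by 190 mm) begins 47 mm behind the grasp point.
Start: joints at [1.086, 0.342, 1.524, -0, 1.275, -0.146], TCP at [0.174, 0.495, 0.222] pointing down, gripper open.
Joint ranges: [-2.53, 2.53], [-0.77, 2.02], [0.04, 2.7], [-1, 4.14], [0.28, 2.66], [-3.11, 3.11]. Speed limits (rad/s): [2.57, 2.57, 3.14, 3.14, 3.14, 3.14].

### API

Orientations are given as [roll, pitch, yaw] about the fixed x, y, z axes, in that order (R = Rz(yaw) Ry(pitch) Rx(roll)).
In Python, from cell import robot gives the robot as it stands. The module is installed in compiled form; this text tells all that it offers.
- The arm moves only by the tool carry_out, never from a script. Its argument "commands" is a list of rows, each a list of 3 entries, a list of its own where there are three numbers: the shift along the tool's x, y, z in m, then the turn about the tool's z in rad, then the opening, from 0 (shut) to 1 (fully open). In form: [[[dx, dy, dz], yaw, claw], ...]. A call has 1 to 20 rows; each row shifts and turns the commanded pose from where the row before left it, along the tool's axes as they then stand; what a row does not reach is not made up. A row lasts 1/8 s, in which the tool goes at most 62.5 mm and 10.7 degrees, less where a joint would pass 70% of its speed; a pose out of reach is approached as far as the arm can. A call is refused whole if a number of a shift passes 0.0625 or a number of a turn 0.188, either way. A call with a gripper value outside its range is refused whole. The fingers move at their own pace and stop on an object; "newtons" is the grip in N (left out, the last holds). Time passes only in rows, so rows that do not move let the fingers close. It gives the time, the measured TCP pose, the force, the opening and the grip force at its end, in the units of the state.
- robot.observe(): the state, without advancing time (a new reading comes with each control period).
- robot.read_camera(name): name is "side" or "top"; returns a dict with "pixels" (420x560x3 uint8, red, green, blue), "fx", "fy", "cx", "cy" (pixels), "view" (4x4, takes a point from world to camera coordinates). Camera axes: x right, y up, looking along -z (the intrinsics and any distortion apply to the point x, -y, -z); pixel columns grow to the right and rows downward; lengths in m; the calibration is good to about 2 mm. A picture is of the moment at which its call begins. There is no depth.
- robot.hand_in(): hands the job in; it is judged then, once.
Trained networks look in a picture, given as the dict that the camera call returned (one of the last four; its "shot" number tells which), for a name from the list of things; names that differ only in an ending like _2 or _b are one class to them, and where a whole thing is asked for, a point or a joint stands for the part that bears it (a point fixed in the world has none). Each returns a list of dicts, best first, with "p" (0 to 1); they miss things now and then, are a little off and sometimes report something else, mostly with a low value. They report only what shows in the picture. A call takes as long as a camera call. They do not tell look-alikes from the thing itself.
- robot.find_in(picture, name): "at" ([column, row] in pixels, amid what is visible of it).
- robot.tip_of(picture, name): "at" ([column, row] in pixels: a listed point, or the origin of a listed thing).
The state is a dict: "time": time; "qpos": joint angles; "qvel": joint speeds; "joint_efforts": joint torques, N m; "tool_pos": TCP position; "tool_rot": TCP orientation; "contact_force": force on the tool from outside, world axes, zero at the start; "torque": the same for the moment, N m; "opening": finger opening in m; "grip_force": force on a finger pad.
Only numpy, scipy, OpenCV 4.12 (cv2) and the standard library are available. Lean on these libraries where they do the work, as an engineer would, in place of code of your own. Each camera call takes 0.05 s, during which the arm holds its last target. There are 200 camera calls.

## Working session

There is one attempt and no reset: what is moved stays moved. The work goes in short steps, Python scripts to look and compute and a tool call to move; the robot and the scene stay as the last step left them, time stands still between calls to the robot, and variables do not carry over. Pictures are saved under pics/ and viewed, at most 12 in all, crops included, and the job is handed in when it is done.

Besides the shell and the picture viewer there is one more tool, called after "Emit:" as name([rows], argument=value, ...), one row to a line, values as JSON. carry_out: Moves the arm, as the interface text tells. Its arguments: {"type":"object","properties":{"commands":{"type":"array"},"newtons":{"type":"number"}},"required":["commands"]}

```bash
mkdir -p pics
cat > h.py <<'E'
import numpy as np, cv2
from cell import robot
def shot(n,name=None):
    p=robot.read_camera(n)
    if name: cv2.imwrite('pics/'+name,p["pixels"][:,:,::-1])
    return p
def proj(p,X):
    c=(np.array(p["view"])@np.r_[X,1])[:3]
    return np.array([p["cx"]+p["fx"]*c[0]/-c[2],p["cy"]-p["fy"]*c[1]/-c[2]])
def ray(p,uv,z):
    V=np.array(p["view"]);R=V[:3,:3];o=-R.T@V[:3,3]
    d=R.T@np.array([(uv[0]-p["cx"])/p["fx"],-(uv[1]-p["cy"])/p["fy"],-1])
    return o+d*(z-o[2])/d[2]
E
python3 - <<'E'
from h import *
o=robot.observe();print({k:np.round(v,3) for k,v in o.items()})
for c in("top","side"):
    p=shot(c,c+"1.png");print(c,[k for k in p if k!="pixels"],p["fx"],p["fy"],p["cx"],p["cy"],np.round(p["view"],3).tolist())
    for n in("lane_end","flap_edge","treadle_mid","sleeve_center","clamp","flap","bolt","tape","spark_plug","dropper"):
        print(n,[(np.round(d["at"],1).tolist(),round(d["p"],2)) for d in robot.tip_of(p,n)][:3])
E
```

```text
{'time': np.float64(0.0), 'qpos': array([ 1.086,  0.343,  1.525,  0.   ,  1.275, -0.146]), 'qvel': array([-0.001, -0.   ,  0.001, -0.001,  0.001,  0.   ]), 'joint_efforts': array([ -0.   , -43.124, -24.422,   0.072,   0.056,  -0.   ]), 'tool_pos': array([0.174, 0.495, 0.221]), 'tool_rot': array([-3.14 , -0.   ,  2.803]), 'contact_force': array([ 0.011,  0.445, -1.603]), 'torque': array([ 0.   , -0.006, -0.041]), 'grip_force': np.float64(0.0), 'opening': np.float64(0.092)}
top ['fx', 'fy', 'cx', 'cy', 'view', 'shot'] 512.8593969650656 512.8593969650656 278.41869957284064 225.64626567244233 [[-0.013, -1.0, 0.002, 0.422], [0.989, -0.013, 0.149, -0.574], [-0.149, 0.004, 0.989, -0.813], [0.0, 0.0, 0.0, 1.0]]
lane_end [([279.4, 209.4], 0.69)]
flap_edge [([273.8, 228.9], 0.88), ([297.6, 241.8], 0.67)]
treadle_mid [([304.9, 282.2], 0.66)]
sleeve_center [([205.5, 309.0], 0.9), ([280.2, 279.4], 0.86)]
clamp [([277.1, 246.0], 0.96)]
flap [([299.2, 242.5], 0.89)]
bolt []
tape [([229.8, 219.5], 0.62)]
spark_plug [([237.7, 269.2], 0.75)]
dropper [([369.9, 173.5], 0.84)]
side ['fx', 'fy', 'cx', 'cy', 'view', 'shot'] 405.4370681386722 405.4370681386722 283.7436070490463 209.9622610487014 [[-0.907, -0.422, -0.005, 0.689], [0.227, -0.497, 0.837, 0.03], [-0.356, 0.758, 0.547, -0.986], [0.0, 0.0, 0.0, 1.0]]
lane_end [([266.4, 223.4], 0.93)]
flap_edge [([274.7, 229.1], 0.78)]
treadle_mid [([329.5, 213.1], 0.96)]
sleeve_center [([318.0, 233.5], 0.95), ([313.4, 282.2], 0.89)]
clamp [([290.4, 229.7], 0.59)]
flap [([296.5, 215.5], 0.89)]
bolt [([279.9, 207.1], 0.53)]
tape [([252.2, 249.5], 0.8)]
spark_plug [([273.1, 189.0], 0.7), ([292.8, 253.6], 0.63)]
dropper [([272.3, 189.8], 0.89)]
```

View pics/top1.png

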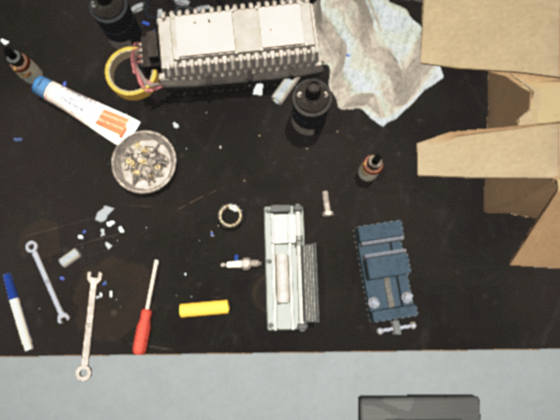

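View pics/side1.png

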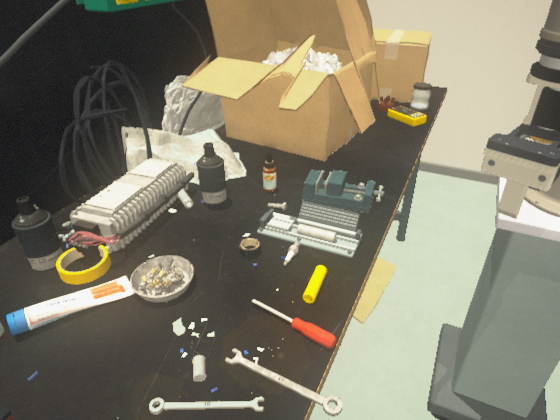

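Run:
```python
from h import *
from scipy.optimize import least_squares
t=shot("top");s=shot("side")
# fit clamp pose (x,y,yaw), sleeve x, flap angle 0
def pts(v):
    c,si=np.cos(v[2]),np.sin(v[2])
    W=lambda p:np.array([v[0]+c*p[0]-si*p[1],v[1]+si*p[0]+c*p[1],p[2]])
    return dict(lane=W([.052,0,.019]),edge=W([.024,.016,.018]),tread=W([-.07,-.030-.024*np.cos(.95)+.0,.018+.024*np.sin(.95)+.001]),clamp=W([0,0,0]),flap=W([0,-.03,.018]),sl=W([v[3],0,.019]))
ob=[(t,"lane",(279.4,209.4)),(t,"edge",(273.8,228.9)),(t,"tread",(304.9,282.2)),(t,"clamp",(277.1,246)),(t,"flap",(299.2,242.5)),(t,"sl",(280.2,279.4)),
(s,"lane",(266.4,223.4)),(s,"edge",(274.7,229.1)),(s,"tread",(329.5,213.1)),(s,"clamp",(290.4,229.7)),(s,"flap",(296.5,215.5)),(s,"sl",(318,233.5))]
def f(v):
    P=pts(v);return np.concatenate([proj(p,P[n])-u for p,n,u in ob])
r=least_squares(f,[.55,0.42,0,-.07],loss="soft_l1");print(r.x);print(np.round(f(r.x).reshape(-1,2),1).tolist())
for n,uv,z in(("lane",(279.4,209.4),.019),("sl",(280.2,279.4),.019),("yellow",(205.5,309),.011)):print(n,ray(t,uv,z))
for c,p in(("t",t),("s",s)):
    im=p["pixels"][:,:,::-1]
    a,b=((200,370),(180,350)) if c=="t" else ((170,310),(210,400))
    cv2.imwrite(f"pics/crop_{c}.png",cv2.resize(im[a[0]-20 if c=='t' else a[0]:a[1]-0 if c=='s' else 340,b[0]:b[1]],None,fx=4,fy=4,interpolation=cv2.INTER_CUBIC))
```

```text
[ 0.55442789  0.41214053 -0.00420042 -0.06362392]
[[0.4, 3.1], [-3.2, -0.2], [2.2, 0.8], [2.9, -2.3], [-1.6, -0.1], [0.2, 0.5], [1.2, -3.6], [1.2, -1.8], [-1.4, 2.2], [-1.0, 3.2], [-1.4, 3.3], [-0.6, -0.4]]
lane [0.61181053 0.41245384 0.019     ]
sl [0.49167833 0.41271057 0.019     ]
yellow [0.44390508 0.53952993 0.011     ]
```

Candidates for the sleeve: the silver tube in the lane at top (282,278) / side (318,233), and the yellow tube at top (205,309) / side (315,283). The white cylinder near (69,257) top is debris. I'm choosing the silver tube in the lane and checking it in a crop.

View pics/crop_t.png

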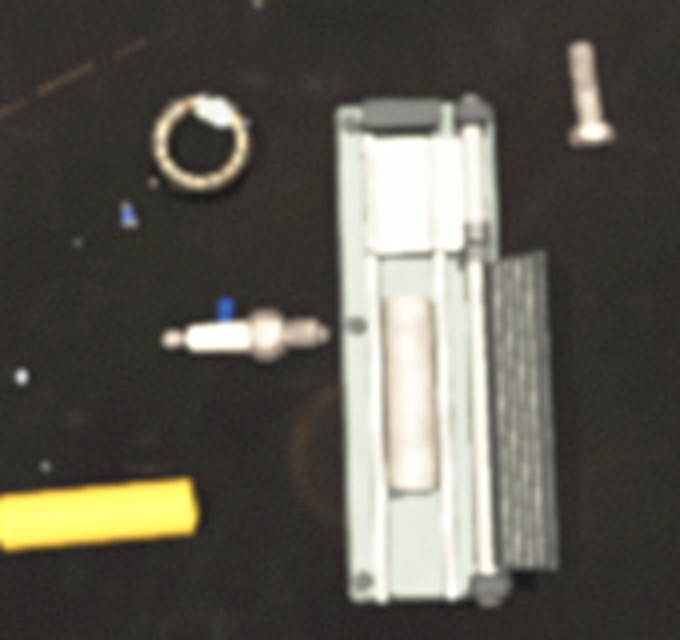

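Run:
```python
from h import *
im=cv2.imread('pics/top1.png')
c=im[195:340,240:340];cv2.imwrite('pics/ct2.png',cv2.resize(c,None,fx=4,fy=4,interpolation=cv2.INTER_CUBIC))
t=shot("top")
v=(.5544,.4121,-.0042)
for n,p in dict(baseNL=(-.146,.028,.008),baseNR=(-.146,-.04,.008),baseFL=(.066,.028,.008),baseFR=(.066,-.04,.008),stopL=(.052,.017,.03),stopR=(.052,-.017,.03),trN=(-.134,-.056,.054),trF=(-.006,-.056,.054)).items():
    c,s=np.cos(v[2]),np.sin(v[2]);print(n,np.round(proj(t,[v[0]+c*p[0]-s*p[1],v[1]+s*p[0]+c*p[1],p[2]]),1))
```

```text
baseNL [264.2 329.5]
baseNR [304.6 329.1]
baseFL [263.6 205.8]
baseFR [302.6 205.5]
stopL [269.8 211.4]
stopR [289.8 211.3]
trN [315.9 322.8]
trF [314.4 243.3]
```

The crop shows the silver tube in the lane at (282,278), its ends at rows ~254 and ~302. The yellow one lies outside the clamp. The clamp is turned slightly, so I'm refitting from its corners.

Run:
```python
from h import *
from scipy.optimize import least_squares
t=shot("top")
P=np.array([(-.146,.028,.008),(.066,.028,.008),(-.134,-.056,.054),(-.006,-.056,.054),(.052,.017,.03),(.052,-.017,.03)])
U=np.array([(267.5,330.7),(264.2,206.2),(319,322.5),(316.2,243),(270.5,212.5),(290,212.5)])
def W(v,p):
    c,s=np.cos(v[2]),np.sin(v[2]);return np.array([v[0]+c*p[0]-s*p[1],v[1]+s*p[0]+c*p[1],p[2]])
f=lambda v:np.concatenate([proj(t,W(v,p))-u for p,u in zip(P,U)])
v=least_squares(f,[.55,.41,0]).x;print(np.round(v,4),np.round(f(v).reshape(-1,2),1).tolist())
R=np.array([[np.cos(v[2]),-np.sin(v[2])],[np.sin(v[2]),np.cos(v[2])]])
for uv,z in (((282.7,302.5),.019),((282.3,254.3),.026),((282,278.5),.025)): print("sleeve clamp xy",R.T@(ray(t,uv,z)[:2]-v[:2]))
# target TCP: push finger at clamp y=0,w=38mm ->TCP clamp (-.122,-.0285)
o=robot.observe();tw=v[:2]+R@np.array([-.124,-.0285]);print(tw,o["tool_pos"],o["tool_rot"])
y=o["tool_rot"][2];d=tw-o["tool_pos"][:2];print("yaw turn",-(np.pi+v[2]-y))
y2=np.pi+v[2]
print("shift in rotated tool",d@[np.cos(y2),np.sin(y2)],d@[np.sin(y2),-np.cos(y2)])
```

```text
[0.5532 0.4099 0.0181] [[-0.0, -0.2], [-0.1, 0.6], [0.2, 0.2], [-0.4, 0.3], [-0.1, -0.2], [0.4, -0.8]]
sleeve clamp xy [-0.10017651  0.0009671 ]
sleeve clamp xy [-0.01976715 -0.00089579]
sleeve clamp xy [-0.06034933  0.00090979]
[0.42976081 0.37914964] [0.17448146 0.49519367 0.22165026] [ 3.14146006e+00 -1.72634459e-06  2.80276387e+00]
yaw turn -0.3568985534818734
shift in rotated tool -0.2531408989101174 -0.12063767240434338
```

Emit:
carry_out([
  [[0,0,0],-0.178,0.41],
  [[0,0,0],-0.179,0.41],
  [[-0.0316,-0.0151,0],0,0.41],
  [[-0.0316,-0.0151,0],0,0.41],
  [[-0.0316,-0.0151,0],0,0.41],
  [[-0.0316,-0.0151,0],0,0.41],
  [[-0.0316,-0.0151,0],0,0.41],
  [[-0.0316,-0.0151,0],0,0.41],
  [[-0.0316,-0.0151,0],0,0.41],
  [[-0.0316,-0.0151,0],0,0.41],
  [[0,0,0.04],0,0.41],
  [[0,0,0.04],0,0.41],
  [[0,0,0.03],0,0.41],
  [[0,0,0],0,0.41],
  [[0,0,0],0,0.41],
])

```text
time: 3.18
tool_pos: [0.4301, 0.3795, 0.1129]
tool_rot: [3.14, 0.002, -3.123]
contact_force: [-0.0, 0.1, 0.6]
opening: 0.0372
grip_force: 0.0
```

```bash
cat >> h.py <<'E'
V=(.5532,.4099,.0181)
def rel():
    o=robot.observe();c,s=np.cos(V[2]),np.sin(V[2]);d=o["tool_pos"][:2]-V[:2]
    print("clamp mm",np.round([1e3*(c*d[0]+s*d[1]),1e3*(c*d[1]-s*d[0]),1e3*(o["tool_pos"][2]-.017)],1),"yawerr",round(o["tool_rot"][2]-np.pi-V[2],4),"F",np.round(o["contact_force"],1),"open",o["opening"],"t",o["time"])
E
python3 - <<'E'
from h import *
rel()
t=shot("top");s=shot("side")
a=cv2.resize(t["pixels"][190:345,225:345,::-1],None,fx=3.2,fy=3.2,interpolation=cv2.INTER_CUBIC)
b=cv2.resize(s["pixels"][115:270,225:385,::-1],(400,a.shape[0]),interpolation=cv2.INTER_CUBIC)
cv2.imwrite('pics/m1.png',np.hstack([a,b]))
E
```

```text
clamp mm [-123.6  -28.2   95.9] yawerr -6.283 F [-0.   0.1  0.6] open 0.03721371947042473 t 3.175
```

View pics/m1.png

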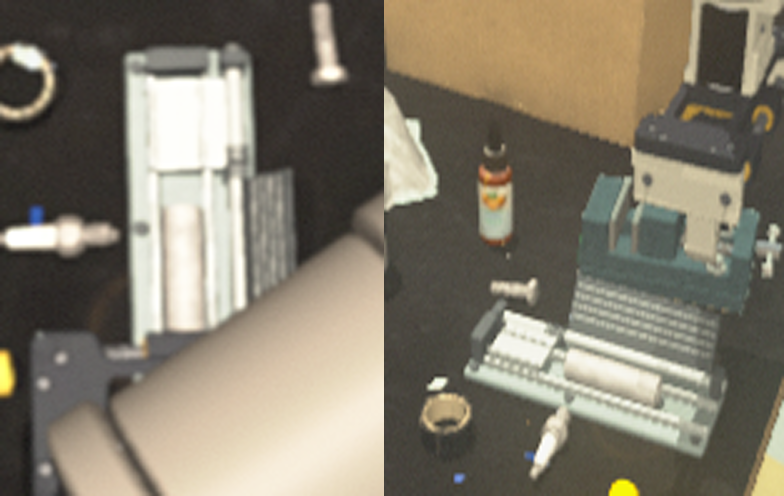

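The grasp is where I planned it: the TCP is over the lane's near end. The gripper's right side comes near the vice, so I'm triangulating the vice's height first.

Run:
```python
from h import *
from scipy.optimize import least_squares
t=shot("top");s=shot("side")
for ut,us in (((357.5,226),(304.6,186)),((402,221),(312.6,169.7)),((367,318),(366,206))):
    r=least_squares(lambda X:np.r_[proj(t,X)-ut,proj(s,X)-us],[.55,.28,.05]);print(r.x,np.round(r.fun,1), "clamp y",r.x[1]-V[1])
```

```text
[0.5763933  0.28239136 0.04343693] [ 0.2  0.7 -1.  -0.1] clamp y -0.1275086405821187
[0.5835737  0.20968882 0.05024549] [ 0.1  0.2 -0.4 -0. ] clamp y -0.20021118239448774
[0.42625156 0.26876285 0.01908092] [-0.1 -0.4  0.6  0. ] clamp y -0.14113714977002878
```

The vice is about 50 mm high and the gripper body stays above 85 mm, so it clears. Next I press the treadle.

Emit:
carry_out([
  [[0,0,0.03],0,0.41],
  [[0,0,0.011],0,0.41],
  [[0,0,0.006],0,0.41],
  [[0,0,0.006],0,0.41],
  [[0,0,0.006],0,0.41],
  [[0,0,0.006],0,0.41],
  [[0,0,0.006],0,0.41],
  [[0,0,0.005],0,0.41],
  [[0,0,0],0,0.41],
  [[0,0,0],0,0.41],
])

```text
time: 4.62
tool_pos: [0.4297, 0.3796, 0.0358]
tool_rot: [3.14, 0.001, -3.124]
contact_force: [-0.6, 3.9, 0.4]
opening: 0.0376
grip_force: 1.5
```

Run:
```python
from h import *
rel()
t=shot("top");s=shot("side")
a=cv2.resize(t["pixels"][190:345,225:345,::-1],None,fx=3.2,fy=3.2,interpolation=cv2.INTER_CUBIC)
b=cv2.resize(s["pixels"][150:270,225:385,::-1],(400,300),interpolation=cv2.INTER_CUBIC)
b=np.vstack([b,np.zeros((a.shape[0]-300,400,3),np.uint8)])
cv2.imwrite('pics/m2.png',np.hstack([a,b]))
```

```text
clamp mm [-124.1  -28.    18.8] yawerr -6.2833 F [-0.6  3.9  0.4] open 0.03756554784602065 t 4.625
```

View pics/m2.png

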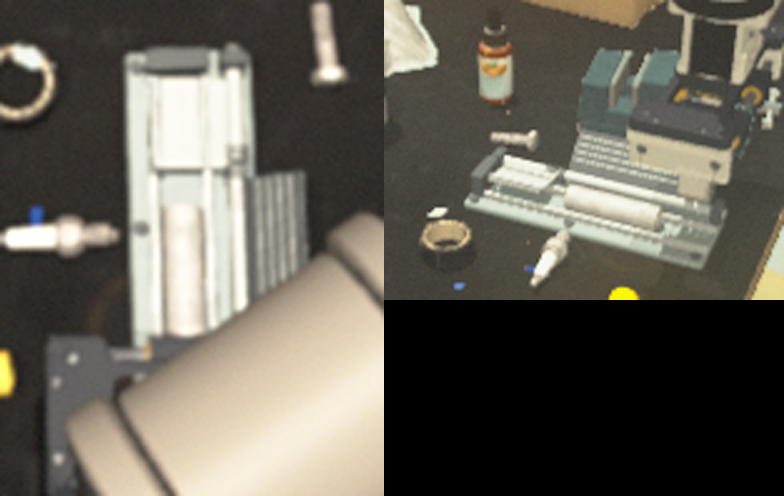

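Run:
```python
from h import *
s=shot("side")
# overlay expected: pad inner tip edges, treadle outlines for angles
im=cv2.resize(s["pixels"][150:250,290:390,::-1],None,fx=6,fy=6,interpolation=cv2.INTER_CUBIC)
cv2.imwrite('pics/m3.png',im)
c,sn=np.cos(V[2]),np.sin(V[2])
W=lambda p:np.array([V[0]+c*p[0]-sn*p[1],V[1]+sn*p[0]+c*p[1],p[2]])
Q=lambda p:np.round((proj(s,W(p))-[290,150])*6).tolist()
for n,p in dict(RtipInnerNear=(-.1336,-.0468,.0188),RtipInnerFar=(-.1146,-.0468,.0188),LtipInnerFar=(-.1146,-.0092,.0188),LtipInnerNear=(-.1336,-.0092,.0188),blockN=(-.146,-.03,.028),blockF=(-.136,-.03,.028)).items():print(n,Q(p))
for th in(0,.2,.4,.6,.95):
    a=.95-th;print(th,[Q((x,-.03-.044*np.cos(a)-0*np.sin(a),.018+.044*np.sin(a))) for x in(-.134,-.006)])
```

```text
RtipInnerNear [405.0, 469.0]
RtipInnerFar [353.0, 457.0]
LtipInnerFar [322.0, 515.0]
LtipInnerNear [376.0, 529.0]
blockN [430.0, 482.0]
blockF [402.0, 475.0]
0 [[423.0, 373.0], [78.0, 296.0]]
0.2 [[426.0, 378.0], [84.0, 301.0]]
0.4 [[428.0, 387.0], [89.0, 310.0]]
0.6 [[429.0, 400.0], [92.0, 323.0]]
0.95 [[426.0, 431.0], [94.0, 353.0]]
```

View pics/m3.png

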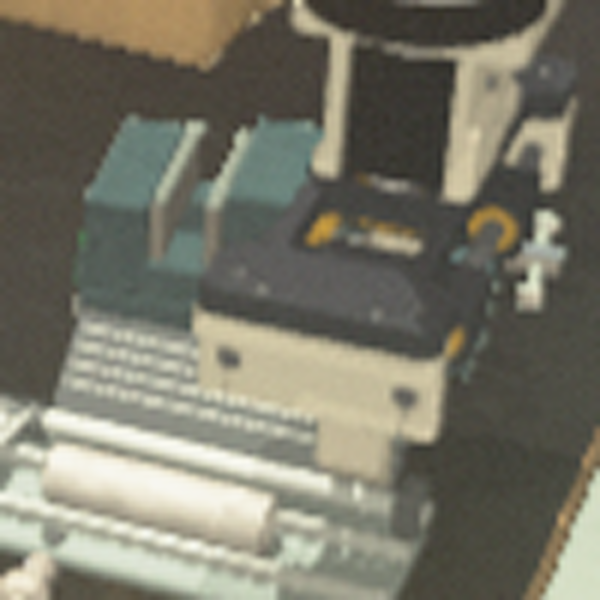

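Run:
```python
from h import *
t=shot("top");s=shot("side");c,sn=np.cos(V[2]),np.sin(V[2])
def rc(p,uv,z):
    d=ray(p,uv,z)[:2]-V[:2];return np.round([1e3*(c*d[0]+sn*d[1]),1e3*(c*d[1]-sn*d[0])],0)
for z in(.09,.12,.15):print("body corner top",z,rc(t,(239.7,294.7),z))
g=lambda u,v:(290+u/6,150+v/6)
for z in(.019,.03,.04,.05):print("finger bottom L,R",z,rc(s,g(318,462),z),rc(s,g(395,480),z),"treadle far edge",rc(s,g(80,318),z),rc(t,(320.3,243.5),z))
for z in(.06,.08,.1):print("white low corners",z,rc(s,g(197,383),z),rc(s,g(437,440),z))
for n in("flap_edge","treadle_mid","flap"):
  for k,p in(("t",t),("s",s)):print(k,n,[(np.round(d["at"],1).tolist(),round(d["p"],2)) for d in robot.tip_of(p,n)][:2])
```

```text
body corner top 0.09 [-86.  68.]
body corner top 0.12 [-87.  65.]
body corner top 0.15 [-87.  63.]
finger bottom L,R 0.019 [-104.  -38.] [-132.  -39.] treadle far edge [  7. -94.] [ -3. -66.]
finger bottom L,R 0.03 [-108.  -23.] [-135.  -24.] treadle far edge [  1. -77.] [ -4. -65.]
finger bottom L,R 0.04 [-112.  -10.] [-138.  -10.] treadle far edge [ -4. -62.] [ -5. -65.]
finger bottom L,R 0.05 [-115.    4.] [-141.    4.] treadle far edge [-10. -48.] [ -6. -64.]
white low corners 0.06 [-67. -10.] [-150.   -9.]
white low corners 0.08 [-76.  19.] [-156.   19.]
white low corners 0.1 [-86.  48.] [-161.   48.]
t flap_edge [([274.3, 228.9], 0.77), ([310.9, 280.4], 0.16)]
s flap_edge [([274.5, 222.2], 0.68), ([291.5, 231.0], 0.24)]
t treadle_mid [([309.3, 282.9], 0.84), ([240.6, 264.0], 0.3)]
s treadle_mid [([328.2, 215.8], 0.78)]
t flap [([298.8, 243.0], 0.88)]
s flap [([297.3, 218.4], 0.57)]
```

Run:
```python
from h import *
print(robot.tcp_to_tips, [a for a in dir(robot) if a[0]!='_']);o=robot.observe();print(o["tool_pos"],o["joint_efforts"],o["contact_force"],o["torque"])
```

```text
0.017 ['IKError', 'find_in', 'hand_in', 'observe', 'read_camera', 'tcp_to_tips', 'tip_of']
[0.429515   0.37906153 0.03568321] [-1.27904188e+00 -5.06175864e+01 -1.68503129e+01 -6.04780074e-01
  9.58902575e-01  2.54496688e-02] [0.72388015 4.00076279 1.32169161] [ 0.6329379  -0.07802897  0.06491723]
```

Run:
```python
from h import *
s=shot("side");f=cv2.imread('pics/side1.png');n=s["pixels"][:,:,::-1]
z=lambda i:cv2.resize(i[205:250,330:370],None,fx=9.5,fy=12,interpolation=cv2.INTER_CUBIC)
cv2.imwrite('pics/m4.png',np.clip(np.hstack([z(f),z(n)])*1.2,0,255))
```

```text
[ WARN:0@1.769] global loadsave.cpp:1063 imwrite_ Unsupported depth image for selected encoder is fallbacked to CV_8U.
```

View pics/m4.png

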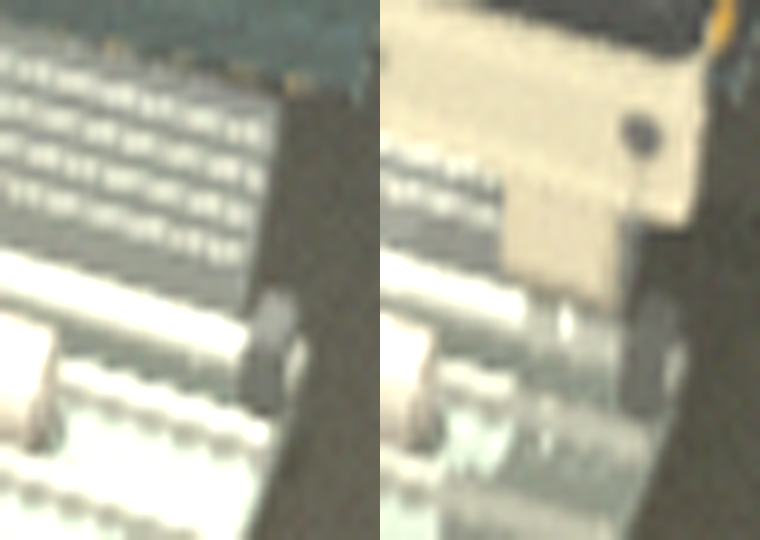

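The crop shows the finger's lower edge near (352,229), which works out to z ≈ 40 mm. The treadle edge is at y ≈ -65, z ≈ 41, so it is only about 0.35 rad open. The tips are evidently higher than assumed, so I'm going lower carefully.

Emit:
carry_out([
  [[0,0,0.003],0,0.41],
  [[0,0,0.003],0,0.41],
  [[0,0,0],0,0.41],
])

```text
time: 5.6
tool_pos: [0.4294, 0.3786, 0.0295]
tool_rot: [-3.141, -0.0, -3.123]
contact_force: [-0.4, -0.2, 4.2]
opening: 0.0378
grip_force: 2.1
```

```bash
cat >> h.py <<'E'
def cl(p):
    c,s=np.cos(V[2]),np.sin(V[2]);return np.array([V[0]+c*p[0]-s*p[1],V[1]+s*p[0]+c*p[1],p[2]])
def theta(t,s):
    from scipy.optimize import least_squares
    for n,P in(("treadle_mid",lambda th:cl((-.07,-.03-.024*np.cos(.95-th)+.0015*np.sin(.95-th),.018+.024*np.sin(.95-th)+.0015*np.cos(.95-th)))),("flap_edge",lambda th:cl((.024,-.03+.046*np.cos(th),.018+.046*np.sin(th))))):
        for k,p in(("t",t),("s",s)):
            d=robot.tip_of(p,n)
            if d: 
                r=least_squares(lambda v:proj(p,P(v[0]))-d[0]["at"],[.4]);print(n,k,"p",round(d[0]["p"],2),"theta",np.round(r.x,2),"res",np.round(r.fun,1))
E
python3 - <<'E'
from h import *
rel();o=robot.observe();print(o["torque"],o["grip_force"]);theta(shot("top"),shot("side"))
E
```

```text
clamp mm [-124.4  -29.1   12.5] yawerr -6.2831 F [-0.4 -0.2  4.2] open 0.037836797450982305 t 5.6
[-0.04452421 -0.00011038  0.00974756] 2.114554960280657
treadle_mid t p 0.9 theta [0.1] res [0.  2.9]
treadle_mid s p 0.8 theta [-0.63] res [1.7 1. ]
flap_edge t p 0.7 theta [0.55] res [-0.6 -2. ]
flap_edge s p 0.84 theta [0.31] res [-1.5 -0.2]
```

Emit:
carry_out([
  [[0,0,0.003],0,0.41],
  [[0,0,0.003],0,0.41],
  [[0,0,0],0,0.41],
])

```text
time: 6.28
tool_pos: [0.4294, 0.3786, 0.0237]
tool_rot: [-3.141, -0.0, -3.123]
contact_force: [-0.6, -0.9, 6.1]
opening: 0.0377
grip_force: 2.7
```

Run:
```python
from h import *
rel();t=shot("top");s=shot("side");theta(t,s)
a=cv2.resize(t["pixels"][190:345,240:340,::-1],None,fx=3,fy=3,interpolation=cv2.INTER_CUBIC)
b=cv2.resize(s["pixels"][170:255,260:380,::-1],(480,465),interpolation=cv2.INTER_CUBIC)
cv2.imwrite('pics/m5.png',np.hstack([a,b]))
```

```text
clamp mm [-124.3  -29.     6.7] yawerr -6.283 F [-0.6 -0.9  6.1] open 0.03771160019355846 t 6.275
treadle_mid t p 0.87 theta [0.54] res [-0.   0.8]
treadle_mid s p 0.79 theta [-0.39] res [0.1 0.1]
flap_edge t p 0.76 theta [0.62] res [0.3 1.2]
flap_edge s p 0.8 theta [0.57] res [2.4 0.5]
```

View pics/m5.png

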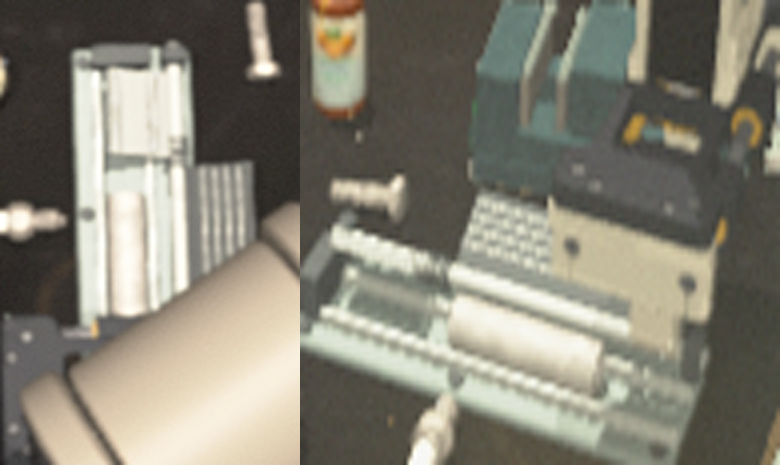

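The flap is at about 0.6 rad and the finger bears at y ≈ -55, so the fingers are thinner than I assumed. I'll widen to about 49 mm so the left finger is centred on the sleeve and the right one sits farther out on the treadle, then lower 7 mm more.

Emit:
carry_out([
  [[0,0,0],0,0.47],
  [[0,0,0],0,0.53],
  [[0,0,0],0,0.53],
  [[0,0,0.003],0,0.53],
  [[0,0,0.002],0,0.53],
  [[0,0,0],0,0.53],
])

```text
time: 7.32
tool_pos: [0.4295, 0.3782, 0.0184]
tool_rot: [-3.14, -0.0, -3.123]
contact_force: [0.8, 0.3, 5.9]
opening: 0.0486
grip_force: 2.7
```

Run:
```python
from h import *
rel();t=shot("top");s=shot("side");theta(t,s)
```

```text
clamp mm [-124.2  -29.4    1.4] yawerr -6.2829 F [0.8 0.3 5.9] open 0.048638136635870244 t 7.325
treadle_mid t p 0.74 theta [0.59] res [ 0.  -0.4]
treadle_mid s p 0.95 theta [0.89] res [2.6 0.1]
flap_edge t p 0.61 theta [0.85] res [0.2 1.6]
flap_edge s p 0.82 theta [0.81] res [1.7 0.5]
```

Emit:
carry_out([
  [[0,0,0.002],0,0.53],
  [[-0.005,0,0],0,0.53],
  [[-0.005,0,0],0,0.53],
  [[-0.005,0,0],0,0.53],
  [[-0.005,0,0],0,0.53],
  [[-0.005,0,0],0,0.53],
  [[-0.005,0,0],0,0.53],
  [[0,0,0],0,0.53],
])

```text
time: 8.62
tool_pos: [0.458, 0.3782, 0.0158]
tool_rot: [-3.139, -0.004, -3.124]
contact_force: [-2.8, -0.2, 6.1]
opening: 0.0486
grip_force: 3.0
```

Run:
```python
from h import *
rel();t=shot("top","t6.png");s=shot("side");theta(t,s)
for k,p in(("t",t),("s",s)):print([(np.round(d["at"],1).tolist(),round(d["p"],2),np.round((ray(p,d["at"],.019)[:2]-V[:2])*1e3)) for d in robot.tip_of(p,"sleeve_center")][:2])
a=cv2.resize(t["pixels"][190:345,240:340,::-1],None,fx=3,fy=3,interpolation=cv2.INTER_CUBIC)
b=cv2.resize(s["pixels"][170:255,260:380,::-1],(480,465),interpolation=cv2.INTER_CUBIC)
cv2.imwrite('pics/m6.png',np.hstack([a,b]))
```

```text
clamp mm [-95.8 -30.   -1.2] yawerr -6.2833 F [-2.8 -0.2  6.1] open 0.04859629986721493 t 8.625
treadle_mid s p 0.75 theta [1.04] res [1.7 0.1]
flap_edge t p 0.91 theta [0.98] res [0.1 0.9]
flap_edge s p 0.63 theta [0.8] res [-0.8 -0.2]
[([203.9, 309.3], 0.63, array([-110.,  131.])), ([280.2, 271.4], 0.58, array([-48.,   3.]))]
[([309.8, 228.7], 0.75, array([-42.,  -6.])), ([314.3, 284.8], 0.75, array([-112.,  147.]))]
```

View pics/m6.png

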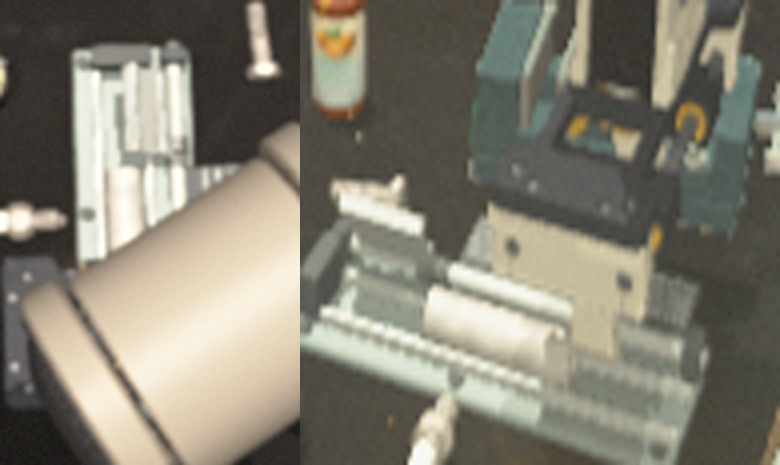

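The flap is at about 0.9 rad and the sleeve is moving, now at about -45 mm. I keep pushing.

Emit:
carry_out([
  [[-0.005,0,0],0,0.53],
  [[-0.005,0,0],0,0.53],
  [[-0.005,0,0],0,0.53],
  [[-0.005,0,0],0,0.53],
  [[-0.005,0,0],0,0.53],
  [[-0.005,0,0],0,0.53],
  [[-0.005,0,0],0,0.53],
  [[-0.005,0,0],0,0.53],
  [[-0.005,0,0],0,0.53],
  [[-0.003,0,0],0,0.53],
  [[0,0,0],0,0.53],
])

```text
time: 10.4
tool_pos: [0.5057, 0.3792, 0.0158]
tool_rot: [-3.139, -0.004, -3.123]
contact_force: [-3.5, 0.2, 5.5]
opening: 0.0481
grip_force: 3.1
```

Run:
```python
from h import *
rel();t=shot("top");s=shot("side");theta(t,s)
for k,p in(("t",t),("s",s)):print([(np.round(d["at"],1).tolist(),round(d["p"],2),np.round((ray(p,d["at"],.019)[:2]-V[:2])*1e3)) for d in robot.tip_of(p,"sleeve_center")][:2])
```

```text
clamp mm [-48.  -29.8  -1.2] yawerr -6.2832 F [-3.5  0.2  5.5] open 0.04806410469433761 t 10.4
treadle_mid t p 0.83 theta [0.86] res [-0.4  1.1]
treadle_mid s p 0.57 theta [1.05] res [3.4 0.3]
flap_edge t p 0.63 theta [0.98] res [-0.1 -0.5]
flap_edge s p 0.67 theta [0.86] res [1.6 0.5]
[([203.9, 308.8], 0.71, array([-109.,  131.]))]
[([315.0, 278.2], 0.96, array([-107.,  131.])), ([287.1, 223.6], 0.65, array([ 9., -3.]))]
```

Now 2 mm steps until the force shows the end stop.

Emit:
carry_out([
  [[-0.002,0,0],0,0.53],
  [[-0.002,0,0],0,0.53],
  [[-0.002,0,0],0,0.53],
  [[-0.001,0,0],0,0.53],
  [[0,0,0],0,0.53],
])

```text
time: 11.42
tool_pos: [0.5123, 0.3793, 0.0158]
tool_rot: [-3.139, -0.005, -3.123]
contact_force: [-3.9, 0.5, 6.4]
opening: 0.0488
grip_force: 3.5
```

Emit:
carry_out([
  [[-0.001,0,0],0,0.53],
  [[-0.001,0,0],0,0.53],
  [[0,0,0],0,0.53],
])

```text
time: 11.8
tool_pos: [0.5143, 0.3794, 0.0158]
tool_rot: [-3.139, -0.005, -3.123]
contact_force: [-4.5, -0.6, 6.7]
opening: 0.0488
grip_force: 3.4
```

Emit:
carry_out([
  [[-0.001,0,0],0,0.53],
  [[-0.001,0,0],0,0.53],
  [[0,0,0],0,0.53],
])

```text
time: 12.18
tool_pos: [0.5162, 0.3794, 0.0158]
tool_rot: [-3.139, -0.005, -3.123]
contact_force: [-4.8, 0.2, 7.4]
opening: 0.0487
grip_force: 3.7
```

Emit:
carry_out([
  [[-0.001,0,0],0,0.53],
  [[-0.001,0,0],0,0.53],
  [[0,0,0],0,0.53],
])

```text
time: 12.55
tool_pos: [0.5164, 0.3794, 0.0157]
tool_rot: [-3.138, -0.009, -3.123]
contact_force: [-10.5, -0.2, 9.4]
opening: 0.0487
grip_force: 6.6
```

Run:
```python
from h import *
rel();t=shot("top");s=shot("side")
for k,p in(("t",t),("s",s)):print([(np.round(d["at"],1).tolist(),round(d["p"],2),np.round((ray(p,d["at"],.019)[:2]-V[:2])*1e3)) for d in robot.tip_of(p,"sleeve_center")][:2])
Q=lambda p:np.round(((proj(s,cl(p))-[250,185])*8)).tolist()
print("stop",Q((.052,0,.019)),"tube far-end top if home",Q((.052,0,.03)),"near end top",Q((-.028,0,.03)),"near end mid-left",Q((-.028,.011,.019)))
cv2.imwrite('pics/m7.png',cv2.resize(s["pixels"][185:255,250:345,::-1],None,fx=8,fy=8,interpolation=cv2.INTER_CUBIC))
```

```text
clamp mm [-37.3 -29.8  -1.3] yawerr -6.2826 F [-10.5  -0.2   9.4] open 0.0486560394682986 t 12.55
[([202.7, 307.6], 0.62, array([-107.,  133.]))]
[([310.6, 279.8], 0.92, array([-101.,  138.])), ([284.8, 223.8], 0.78, array([13.,  0.]))]
stop [146.0, 278.0] tube far-end top if home [145.0, 244.0] near end top [422.0, 312.0] near end mid-left [405.0, 369.0]
```

View pics/m7.png

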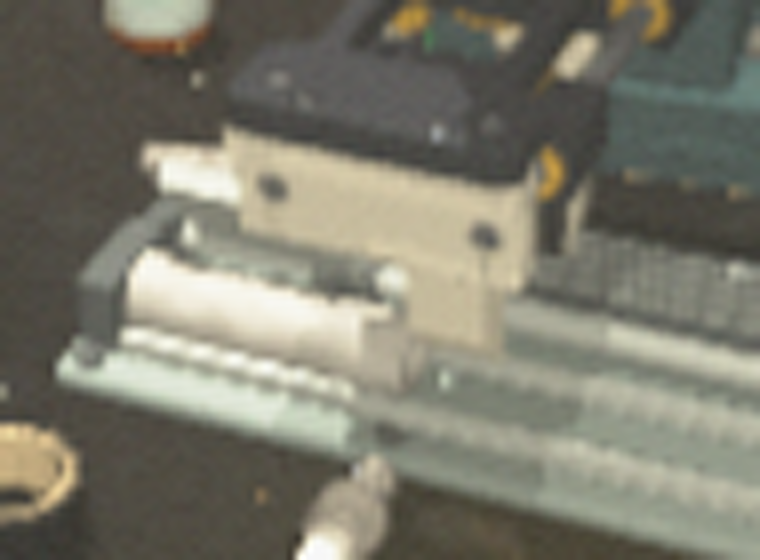

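The sleeve sits against the dark stop: the wrist force jumped to 10 N, its centre is at about 13 mm, and its near end is at (405,365) as predicted. Next I back off slightly, then raise to release the treadle.

Emit:
carry_out([
  [[0.002,0,0],0,0.53],
  [[0.003,0,0],0,0.53],
  [[0,0,0],0,0.53],
  [[0,0,-0.004],0,0.53],
  [[0,0,-0.004],0,0.53],
  [[0,0,-0.005],0,0.53],
  [[0,0,-0.005],0,0.53],
  [[0,0,-0.005],0,0.53],
  [[0,0,-0.01],0,0.53],
  [[0,0,-0.02],0,0.53],
  [[0,0,-0.03],0,0.53],
  [[0,0,-0.05],0,0.53],
  [[0.05,0,-0.03],0,0.53],
  [[0.06,0,0],0,0.53],
  [[0.04,0,0],0,0.53],
  [[0,0,0],0,0.53],
  [[0,0,0],0,0.53],
])

```text
time: 14.88
tool_pos: [0.3662, 0.378, 0.1802]
tool_rot: [3.141, 0.001, -3.123]
contact_force: [0.8, 0.1, -0.7]
opening: 0.0487
grip_force: 0.0
```

Run:
```python
from h import *
rel();t=shot("top");s=shot("side");theta(t,s)
for k,p in(("t",t),("s",s)):print([(np.round(d["at"],1).tolist(),round(d["p"],2),np.round((ray(p,d["at"],.019)[:2]-V[:2])*1e3)) for d in robot.tip_of(p,"sleeve_center")][:2])
a=cv2.resize(t["pixels"][190:345,240:340,::-1],None,fx=3,fy=3,interpolation=cv2.INTER_CUBIC)
b=cv2.resize(s["pixels"][180:265,245:365,::-1],(480,465),interpolation=cv2.INTER_CUBIC)
cv2.imwrite('pics/m8.png',np.hstack([a,b]))
```

```text
clamp mm [-187.6  -28.5  163.2] yawerr -6.2829 F [ 0.8  0.1 -0.7] open 0.04872975418086769 t 14.875
treadle_mid t p 0.81 theta [0.07] res [0.  2.5]
treadle_mid s p 0.8 theta [0.54] res [ 2.7 -0.5]
flap_edge t p 0.89 theta [0.62] res [0. 0.]
flap_edge s p 0.7 theta [0.28] res [-0.2 -0. ]
[([204.3, 307.7], 0.83, array([-107.,  131.])), ([278.2, 240.3], 0.78, array([5., 5.]))]
[([315.3, 277.5], 0.84, array([-107.,  129.])), ([283.9, 225.1], 0.79, array([13.,  5.]))]
```

View pics/m8.png

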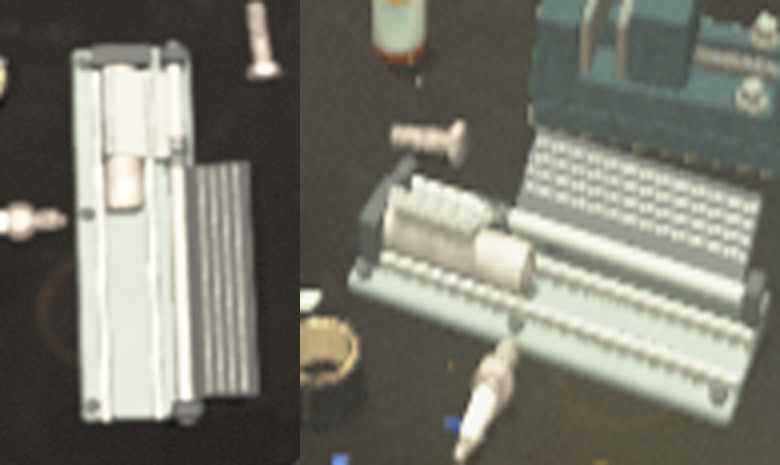

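The flap rests on the sleeve at about 0.45 rad. The sleeve is against the stop with about 28 mm showing in front, the bystanders haven't moved and the arm is clear.

```bash
python3 -c "
from cell import robot
print(robot.hand_in())"
```

```text
the job is handed in; nothing more can be done
None
```

The sleeve is fully home against the end stop, the flap has closed onto it and holds it, nothing else was moved, and the job was handed in at about 15 s; no verdict came back.

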